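# Set the snap trap by the mixer

## Task

The big snap trap on the counter has gone off: take its spring-loaded wire bow by the rubber sleeve and draw it right over to the other end until the end of its bar clicks under the hook of the catch. Then let go without touching off the hair-trigger trip plate, so that the trap stays set, and never let the bow snap back once it is past upright. Leave the cake ring, the salt cellar and the scraper where they are.

Things in the scene. Friction and masses are not known exactly. Their poses are not given: they have to be found in the camera images.
- trap: Snap trap: pale wooden board 181 mm long (x), 116 mm wide (y), 12 mm thick, stuck down, it does not move. Origin: on its underside, straight below the bow's axle; x points from the strike end, where the sprung bow lies, to the catch end, z up. The board runs from x = -95 to +86 mm.
- axle (a point): Middle of the bow's axle: 38 mm above the counter over the trap's origin, along the trap's y. Spring coils 14 mm thick on it, steel ears at y = +-44 mm up to z = 46 mm.
- bow_grip (a point): Centre of the black rubber sleeve on the bow's cross bar: round, 12 mm in diameter, 44 mm long, along the trap's y, at y = 0, 80 mm from the axle. It can turn between the fingers, so they may keep pointing down while carrying it round. The bow: side wires 5 mm thick at y = +-38 mm. Sprung, the sleeve is at x = -80, z = 38 mm of the trap; set, at x = +79.5, z = 45 mm.
- bar_end (a point): On the cross bar (steel, 6 mm thick, from y = -38 to +55 mm of the trap), the part that sticks out beyond the side wire at the trap's y = +48 mm: this is what the hook holds.
- bow (a joint): Bow angle, rad, about the trap's +y through the axle: 0 = sprung, level towards -x; 1.57 upright; 3.05 held by the catch; 3.12 end stop. Sleeve in the trap's frame: x = -80 cos(angle), z = 38 + 80 sin(angle) mm. Spring: 1.2 N at the sleeve at 0, rising evenly to 3.5 N set. At the end stop (sleeve 6 mm lower than set) the hook has snapped over the bar; let up, the bow rises onto the hook.
- catch (a joint): Angle of the catch in rad: 0 = hook closed (its own weak spring brings it there), grows to 0.33 as the hook tips back towards the trap's +x and the trip plate sinks. The bar coming down on the hook's slope pushes it open by itself (under 1 N more at the sleeve), by about 0.2 rad.
- catch_nose (a point): Lower tip of the steel hook of the catch, which is 8 mm wide at the trap's y = +48 mm; closed, the tip is at x = 75.5, z = 48 mm of the trap and the hook's sloping back rises to z = 65 mm. The bar is held under it.
- plate_mid (a point): Middle of the top of the trip plate: aluminium, 30 mm (trap x) by 86 mm (trap y), 3 mm thick, top 17.5 mm above the counter, from x = 94 to 124 mm and y = -34 to +52 mm of the trap, one piece with the hook. Hair trigger: about 1 N down on it frees the bow.
- cake_ring: Bystander: aluminium cake ring, open, 130 mm in diameter, 50 mm high. Origin: centre of its underside.
- salt_cellar: Bystander: white ceramic salt cellar with lid, 92 mm in diameter, 76 mm high. Origin: centre of its underside.
- scraper: Bystander: green silicone scraper with wooden handle lying flat along its x, 200 mm long, 55 mm wide, 14 mm thick. Origin: on its underside, at the middle of its length.
Not all that is in view belongs to the job. Of the things that look like the trap, take the one that is farthest from the robot's base at the start.

How it is judged (in metres and radians):
On the way:
1. the bow is drawn back past upright (value of joint bow above 1.75 rad), for 0.05 s.
At the end, for the whole second after the job is handed in: The bow is held back by the catch (bow joint between 2.97 and 3.1 rad), at rest (under 0.1 rad/s), with the hook closed over its bar (catch joint under 0.07 rad) (value of joint bow between 2.97 and 3.1 rad and velocity of joint bow between -0.1 and 0.1 rad/s and value of joint catch below 0.07 rad); the robot touches nothing.
It fails at once if the bow, freed or slipped, snaps back: it flies towards the strike end at over 6 rad/s while between upright and the catch (bow joint 1.6 to 2.9 rad) (velocity of joint bow below -6 rad/s and value of joint bow between 1.6 and 2.9 rad).
It fails at once if the cake ring, the salt cellar or the scraper is moved by more than 30 mm (distance of any of cake_ring, salt_cellar, scraper from where it was at the start of the episode above 0.03 m).
It also fails if it takes over 48 s, if anything falls off the work surface, if the arm or the gripper's body presses on something with over 40 N, if the wrist force passes 120 N, or if a joint passes its speed limit or range.

## Robot

A 6-joint arm with a two-finger parallel gripper is mounted at the origin on the work surface. World frame = base frame: x ahead of the robot, y to its left, z up, the work surface at z = 0. Lengths are in mm, angles in rad, forces in N, time in s.
With the tool pointing down it reaches from about 250 to 800 mm from the base axis. Payload 3.9 kg.
Tool frame: the origin (TCP) lies between the finger pads; the fingertips stand 25 mm ahead of it and the grasp point (between the pads) lies 6 mm ahead of it; x points along the fingers, y is the direction in which the jaws open and shut, and the axes are right-handed (so a half turn about x gives the same grasp; the last joint's range is limited). The gripper opens to 85 mm and grips with 20 to 120 N. Pads are 22 mm wide; open, the fingers measure 114 mm over their backs; the gripper's body (76 mm by 85 mm) begins 54 mm behind the grasp point. The pads swing forward as they close: fully open they stand 13 mm farther back than shut.
Start: joints at [-1.162, 0.26, -0.138, 1.173, 0, 1.571], TCP at [208.687, -481.732, 256.304] pointing down, gripper open.
Joint ranges: [-2.78, 2.78], [-0.83, 1.72], [-1.28, 1.37], [-1.9, 2.12], [-1.57, 1.48], [-3.14, 3.14]. Speed limits (rad/s): [2.57, 2.57, 3.14, 3.14, 3.14, 3.14].

## Interface

Orientations are given as [roll, pitch, yaw] about the fixed x, y, z axes, in that order (R = Rz(yaw) Ry(pitch) Rx(roll)).
In Python, from bench import readout, eyes, order gives the robot as it stands. The module is installed in compiled form; this text tells all that it offers.
- The arm moves only by the tool jog_arm, never from a script. Its argument "targets" is a list of rows, each a list of 5 numbers: the finger opening in mm, from 0 to 85.4, then the shift along the world's x, y, z in mm, then the turn about the world's z in rad. In form: [[claw, dx, dy, dz, yaw], ...]. A call has 1 to 20 rows; each row shifts and turns the pose as measured when the row begins; what a row does not reach is not made up. A row lasts 1/12 s, in which the tool goes at most 41.7 mm and 7.16 degrees, less where a joint would pass 70% of its speed; a pose out of reach is approached as far as the arm can. A call is refused whole if a number of a shift passes 41.7 or a number of a turn 0.125, either way. A call with a gripper value outside its range is refused whole. The fingers move at their own pace and stop on an object; "newtons" is the grip in N (left out, the last holds). Time passes only in rows, so rows that do not move let the fingers close. It gives the time, the measured TCP pose, the force and the opening at its end, in the units of the state.
- readout.get_obs(): the state, without advancing time (a new reading comes with each control period).
- eyes.snapshot(name): name is "scene" or "top" or "wrist"; returns a dict with "img" (420x560x3 uint8, red, green, blue), "depth" (420x560 float32, mm along the optical axis (not along the pixel's ray), 0 where there is no reading), "fx", "fy", "cx", "cy" (pixels), "distortion" ([k1, k2, p1, p2, k3] as OpenCV has them; the pictures are not rectified), "extrinsics" (4x4, takes a point from world to camera coordinates). Camera axes: x right, y up, looking along -z (the intrinsics and any distortion apply to the point x, -y, -z); pixel columns grow to the right and rows downward; lengths in mm; the calibration is good to about 2 mm. A picture is of the moment at which its call begins.
- order.close_job(): hands the job in, once; it reports no verdict.
Trained networks look in a picture, given as the dict that the camera call returned (one of the last four; its "shot" number tells which), for a name from the list of things; names that differ only in an ending like _2 or _b are one class to them, and where a whole thing is asked for, a point or a joint stands for the part that bears it (a point fixed in the world has none). Each returns a list of dicts, best first, with "confidence" (0 to 1); they miss things now and then, are a little off and sometimes report something else, mostly with a low value. They report only what shows in the picture. A call takes as long as a camera call. They do not tell look-alikes from the thing itself.
- eyes.trace(target, picture): "region" (420x560 bool, what is visible of it) and "bbox" ([centre column, centre row, width, height] in pixels, round what is visible of it).
- eyes.mark_of(target, picture): "location" ([column, row] in pixels: a listed point, or the origin of a listed thing).
The state is a dict: "time_s": time; "joints": joint angles; "joint_vel": joint speeds; "effort": joint torques, N m; "eef_pos": TCP position; "ee_rot": TCP orientation; "wrist_force": force on the tool from outside, world axes, zero at the start; "torque": the same for the moment, N m; "width": finger opening in mm.
Only numpy, scipy, OpenCV 4.12 (cv2) and the standard library are available. Lean on these libraries where they do the work, as an engineer would, in place of code of your own. Each camera call takes 0.05 s, during which the arm holds its last target.

## Working session

There is one attempt and no reset: what is moved stays moved. The work goes in short steps, Python scripts to look and compute and a tool call to move; the robot and the scene stay as the last step left them, time stands still between calls to the robot, and variables do not carry over. Pictures are saved under pics/ and viewed, and the job is handed in when it is done.

Besides the shell and the picture viewer there is one more tool, called as name(argument=value, ...), one argument or row to a line, values as JSON. jog_arm: Moves the arm, as the interface text tells. Its arguments: {"type":"object","properties":{"targets":{"type":"array"},"newtons":{"type":"number"}},"required":["targets"]}

```bash
mkdir -p pics
cat > h.py <<'E'
import numpy as np, cv2
from bench import readout, eyes, order
def K(p): return np.array([[p['fx'],0,p['cx']],[0,p['fy'],p['cy']],[0,0,1.]])
def px2w(p,uv,z=None,depth=None):
    # intersect with world plane z, or use depth
    n=cv2.undistortPoints(np.array([[uv]],float),K(p),np.array(p['distortion'],float))[0,0]
    d=np.array([n[0],-n[1],-1.]); E=np.array(p['extrinsics'],float); R=E[:3,:3]; t=E[:3,3]
    o=-R.T@t; dw=R.T@d
    s=depth if depth is not None else (z-o[2])/dw[2]
    return o+s*dw
def w2px(p,X):
    E=np.array(p['extrinsics'],float); c=E[:3,:3]@np.array(X,float)+E[:3,3]
    c=np.array([[c[0],-c[1],-c[2]]]); return cv2.projectPoints(c,np.zeros(3),np.zeros(3),K(p),np.array(p['distortion'],float))[0][0,0]
def save(p,name): cv2.imwrite('pics/'+name,cv2.cvtColor(p['img'],cv2.COLOR_RGB2BGR))
E
python3 - <<'E'
from h import *
for n in ['scene','top']:
    p=eyes.snapshot(n); save(p,n+'1.png')
    for t in ['trap','axle','bow_grip','bar_end','catch_nose','plate_mid','cake_ring','salt_cellar','scraper']:
        print(n,t,[(np.round(r['location']).tolist(),round(r['confidence'],2)) for r in eyes.mark_of(t,p)][:4])
print(readout.get_obs())
E
```

```text
scene trap [([274.0, 160.0], 0.74), ([301.0, 258.0], 0.61), ([200.0, 141.0], 0.19)]
scene axle [([278.0, 151.0], 0.88), ([299.0, 255.0], 0.63)]
scene bow_grip [([330.0, 254.0], 0.69), ([395.0, 192.0], 0.6), ([302.0, 157.0], 0.53), ([151.0, 190.0], 0.17)]
scene bar_end [([296.0, 168.0], 0.63), ([404.0, 204.0], 0.61), ([332.0, 274.0], 0.56)]
scene catch_nose [([360.0, 218.0], 0.86), ([246.0, 156.0], 0.78), ([273.0, 268.0], 0.74)]
scene plate_mid [([261.0, 259.0], 0.55), ([338.0, 214.0], 0.54)]
scene cake_ring [([412.0, 306.0], 0.83)]
scene salt_cellar [([198.0, 142.0], 0.91)]
scene scraper [([151.0, 189.0], 0.59)]
top trap [([240.0, 192.0], 0.81), ([353.0, 271.0], 0.63), ([224.0, 295.0], 0.61), ([268.0, 158.0], 0.28)]
top axle [([351.0, 275.0], 0.94), ([238.0, 185.0], 0.92), ([218.0, 297.0], 0.77), ([239.0, 190.0], 0.6)]
top bow_grip [([213.0, 209.0], 0.82), ([324.0, 287.0], 0.82), ([198.0, 325.0], 0.69), ([200.0, 193.0], 0.19)]
top bar_end [([186.0, 311.0], 0.77), ([313.0, 272.0], 0.49), ([201.0, 193.0], 0.48)]
top catch_nose [([221.0, 256.0], 0.85), ([247.0, 151.0], 0.82), ([375.0, 2
[... 215 characters left out ...]
62), ([240.0, 189.0], 0.56)]
{'time_s': 1.0, 'joints': array([-1.16197702e+00,  2.60015592e-01, -1.38104655e-01,  1.17271940e+00,
       -7.92041392e-06,  1.57080695e+00]), 'joint_vel': array([-2.69828885e-04, -3.92740087e-04,  6.16687370e-06, -1.29876350e-03,
        6.64323538e-04,  8.21153999e-04]), 'effort': array([ 3.23218219e-04, -4.05620027e+01,  2.54241478e+01,  8.99489696e-04,
       -7.75099852e-05, -3.56933000e-06]), 'eef_pos': array([ 208.69152749, -481.71859575,  256.29436226]), 'ee_rot': array([-1.38995613,  1.57075229,  2.1604452 ]), 'wrist_force': array([0.15536957, 0.58920262, 0.14427493]), 'torque': array([ 0.00269468,  0.02203746, -0.01858336]), 'width': 85.47140078535188}
```

View pics/scene1.png

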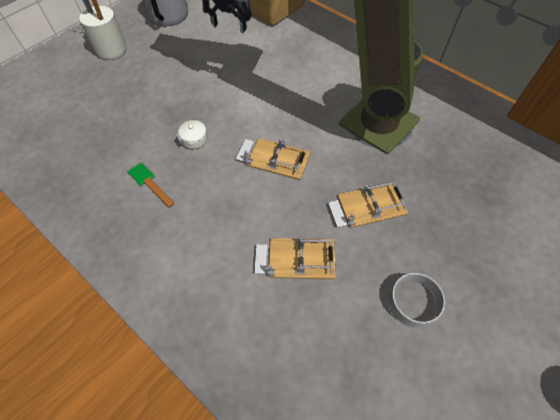

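View pics/top1.png

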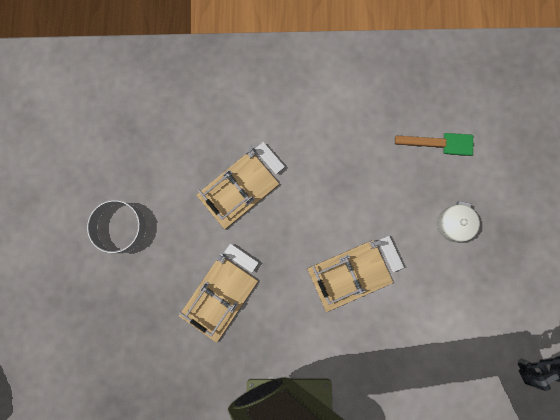

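Run:
```python
from h import *
p=eyes.snapshot('top')
for nm,z,pts in [('axle',38,[(351,275),(238,185),(218,297)]),('grip',38,[(213,209),(324,287),(198,325)]),('barend',38,[(186,311),(313,272),(201,193)]),('nose',50,[(221,256),(247,151),(375,243)]),('plate',17.5,[(390,256),(269,157),(240,257)]),('salt',0,[(456,225)]),('scr',0,[(434,142)])]:
    for u in pts:
        X=px2w(p,u,z=z); d=p['depth'][u[1],u[0]]; Y=px2w(p,u,depth=d)
        print(nm,u,X.round(1),'r',np.hypot(*X[:2]).round(),'depth pt',Y.round(1))
print(px2w(p,(0,0),z=0),px2w(p,(559,419),z=0))
```

```text
axle (351, 275) [ 351.2 -153.4   38. ] r 383.0 depth pt [ 350.3 -157.2   10. ]
axle (238, 185) [573.8 120.7  38. ] r 586.0 depth pt [573.6 120.6  38.8]
axle (218, 297) [300.4 167.5  38. ] r 344.0 depth pt [300.4 167.5  38.4]
grip (213, 209) [514.3 182.3  38. ] r 546.0 depth pt [513.6 181.3  43.4]
grip (324, 287) [323. -88.  38.] r 335.0 depth pt [323.1 -87.9  39.3]
grip (198, 325) [234.5 214.9  38. ] r 318.0 depth pt [234.9 214.4  40.8]
barend (186, 311) [267.5 244.5  38. ] r 362.0 depth pt [264.7 250.6  12.4]
barend (313, 272) [358.9 -62.1  38. ] r 364.0 depth pt [358.2 -63.4  11.5]
barend (201, 193) [554.6 212.7  38. ] r 594.0 depth pt [553.8 211.7  43. ]
nose (221, 256) [398.5 159.3  50. ] r 429.0 depth pt [398.4 157.5  61. ]
nose (247, 151) [656.9  97.3  50. ] r 664.0 depth pt [669.5 102.3   1.3]
nose (375, 243) [ 427.1 -211.1   50. ] r 476.0 depth pt [ 427.  -210.6   52.7]
plate (390, 256) [ 396.2 -253.1   17.5] r 470.0 depth pt [ 396.2 -252.7   19.3]
plate (269, 157) [648.9  44.4  17.5] r 650.0 depth pt [649.9  44.6  13.6]
plate (240, 257) [396.2 117.2  17.5] r 413.0 depth pt [396.2 116.9  19.4]
salt (456, 225) [ 472.8 -425.1    0. ] r 636.0 depth pt [ 467.7 -401.1   63.7]
scr (434, 142) [ 687.7 -380.6    0. ] r 786.0 depth pt [ 684.  -376.    13.4]
[1107.23363329  789.62895506    0.        ] [   7.12376735 -644.70220964    0.        ]
```

The scene shows three look-alike traps: top picture (238,185), (218,297) and (351,275), with axle ranges of 586, 344 and 383 mm. The farthest is the one at (238,185), which is at about (300,258) in the scene view. I'll confirm it in an enlarged crop and fit its pose.

```bash
cat >> h.py <<'E'
MODEL={'axle':(0,0,38),'bow_grip':(-80,0,38),'bar_end':(-80,48,38),'catch_nose':(75.5,48,48),'plate_mid':(109,9,17.5),'trap':(0,0,0)}
def fit(ps,sel):
    from scipy.optimize import least_squares
    obs=[]
    for p in ps:
        for t in MODEL:
            for r in eyes.mark_of(t,p):
                if r['confidence']<.4: continue
                X=px2w(p,r['location'],z=MODEL[t][2])
                lim=150
                if np.hypot(*(X[:2]-sel))<lim: obs.append((t,X,r['confidence']))
    def M(q,t):
        c,s=np.cos(q[2]),np.sin(q[2]); m=MODEL[t]
        return np.array([q[0]+c*m[0]-s*m[1],q[1]+s*m[0]+c*m[1]])
    f=lambda q:np.concatenate([(M(q,t)-X[:2]) for t,X,_ in obs])
    q=min((least_squares(f,[*sel,a],loss='soft_l1',f_scale=3,x_scale=[1,1,.01]) for a in (-2.4,-.8,.8,2.4)),key=lambda r:r.cost).x
    for t,X,c in obs: print(t,X[:2].round(1),round(c,2),'res',(M(q,t)-X[:2]).round(1))
    return q
E
python3 - <<'E'
from h import *
from scipy.spatial.transform import Rotation as Ro
p=eyes.snapshot('top'); p2=eyes.snapshot('scene')
print(fit([p],np.array([574,121.])))
print(fit([p2],np.array([574,121.])))
print(w2px(p2,[574,121,38]))
im=p['img'][130:240,170:310]; cv2.imwrite('pics/crop.png',cv2.resize(im[:,:,::-1],None,fx=5,fy=5,interpolation=cv2.INTER_CUBIC))
o=readout.get_obs(); print(Ro.from_euler('xyz',o['ee_rot']).as_matrix().round(3))
E
```

```text
axle [570.4 111.2] 0.73 res [-2.9 10.6]
bow_grip [517.3 185. ] 0.73 res [-1.  -1.8]
bar_end [552.1 214.7] 0.51 res [ 1.1 -0.7]
catch_nose [658.9  94.8] 0.84 res [-6.2 -0.3]
plate_mid [641.4  45.4] 0.66 res [ 2.8 -1.7]
trap [562.3 120.6] 0.66 res [5.3 1.2]
[567.53510163 121.76467418  -0.876251  ]
axle [575.6 127.6] 0.77 res [-4.  -1.5]
bow_grip [523.4 182.8] 0.55 res [-1.8  5.7]
bar_end [564.2 218.3] 0.67 res [-5.2  0.3]
catch_nose [566.6 220.7] 0.66 res [  89.8 -123.5]
catch_nose [573.9 125.7] 0.56 res [ 82.4 -28.4]
catch_nose [657.7  98.4] 0.54 res [-1.3 -1.2]
plate_mid [646.2  40.7] 0.82 res [0.8 6.1]
trap [570.6 119.1] 0.78 res [1. 7.]
[571.68218287 126.12058853  -0.89460821]
[300.31322511 253.40740795]
[[ 0.     0.397 -0.918]
 [-0.    -0.918 -0.397]
 [-1.     0.    -0.   ]]
```

View pics/crop.png

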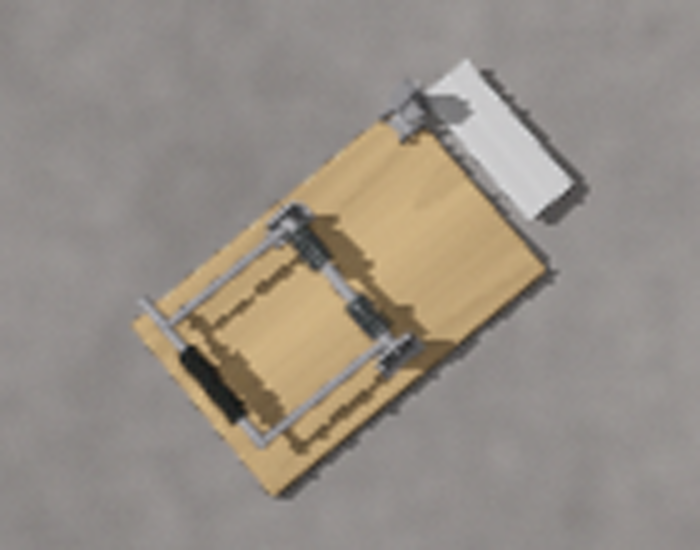

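The crop shows the far trap sprung: sleeve at crop (212,385), hook at (410,112) and white plate at (505,140). I'll move above it.

jog_arm(
  targets=[
    [85, 18, 34, 0, 0.016],
    [85, 18, 34, 0, 0.016],
    [85, 18, 34, 0, 0.016],
    [85, 18, 34, 0, 0.016],
    [85, 18, 34, 0, 0.016],
    [85, 18, 34, 0, 0.016],
    [85, 18, 34, 0, 0.016],
    [85, 18, 34, 0, 0.016],
    [85, 18, 34, 0, 0.016],
    [85, 18, 34, 0, 0.016],
    [85, 18, 34, 0, 0.016],
    [85, 18, 34, 0, 0.016],
    [85, 18, 34, 0, 0.016],
    [85, 18, 34, 0, 0.016],
    [85, 18, 34, 0, 0.016],
    [85, 18, 34, 0, 0.016],
    [85, 18, 34, 0, 0.016],
    [60, 18, 34, 0, 0.016],
  ],
  newtons=50,
)

```text
time_s: 3.25
eef_pos: [539.4, 153.0, 258.8]
ee_rot: [1.914, 1.556, -0.531]
wrist_force: [0.9, -1.0, -0.1]
width: 75.0
```

Run:
```python
from h import *
from scipy.spatial.transform import Rotation as Ro
o=readout.get_obs(); print(o['eef_pos'],o['joints'].round(2),Ro.from_euler('xyz',o['ee_rot']).as_matrix().round(3))
p=eyes.snapshot('wrist'); save(p,'w1.png')
print(fit([p],np.array([570,124.])))
```

```text
[539.39442638 152.97250349 258.82375384] [ 0.28  0.31 -0.06  1.19 -0.01  2.73] [[ 0.013  0.641 -0.767]
 [-0.008 -0.767 -0.641]
 [-1.     0.014 -0.005]]
axle [569.7 121.1] 0.96 res [ 0.6 -0.1]
bow_grip [518.9 180. ] 0.61 res [-0.4  2. ]
bar_end [555.3 214. ] 0.94 res [-0.1 -0.9]
catch_nose [658.1  95.5] 0.94 res [-2.4 -1. ]
plate_mid [643.2  44. ] 0.72 res [ 4.4 -0.3]
trap [570.9 120.6] 0.6 res [-0.6  0.5]
[570.2433465  121.05858933  -0.86752881]
```

View pics/w1.png

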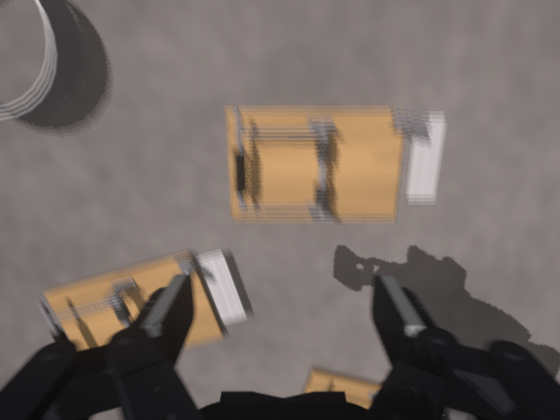

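jog_arm(
  targets=[
    [40, -10, 15, -25, 0],
    [40, -10, 14, -25, 0],
    [40, 0, 0, 0, 0],
    [40, 0, 0, 0, 0],
    [40, 0, 0, 0, 0],
  ],
)

```text
time_s: 4.02
eef_pos: [517.1, 172.3, 210.8]
ee_rot: [1.98, 1.553, -0.478]
wrist_force: [-0.4, -0.2, -0.6]
width: 40.0
```

Run:
```python
from h import *
from scipy.spatial.transform import Rotation as Ro
o=readout.get_obs(); print(o['eef_pos'],o['joints'].round(2),Ro.from_euler('xyz',o['ee_rot']).as_matrix().round(3))
p=eyes.snapshot('wrist'); save(p,'w2.png'); q=eyes.snapshot('wrist')
print(fit([p,q],np.array([570,122.])))
```

```text
[517.05562256 172.33733458 210.81577395] [ 0.33  0.31 -0.19  1.06 -0.01  2.79] [[ 0.016  0.631 -0.776]
 [-0.008 -0.776 -0.631]
 [-1.     0.017 -0.007]]
axle [571.6 122.1] 0.95 res [-2.5  0.7]
bow_grip [517.8 182. ] 0.56 res [0.1 2.1]
bar_end [555.4 215.9] 0.62 res [-0.8 -0.9]
plate_mid [646.   45.9] 0.61 res [-0. -1.]
trap [568.8 121.2] 0.81 res [0.3 1.6]
axle [570.3 124.9] 0.71 res [-1.1 -2.1]
bow_grip [519.8 180.4] 0.68 res [-2.   3.8]
bar_end [553.6 217.4] 0.76 res [ 1.  -2.5]
plate_mid [644.8  43.9] 0.78 res [1.2 1.1]
plate_mid [570.4 115. ] 0.44 res [ 75.5 -70.1]
trap [569.2 121.5] 0.67 res [-0.1  1.3]
[569.1624304  122.78144099  -0.87438967]
```

View pics/w2.png

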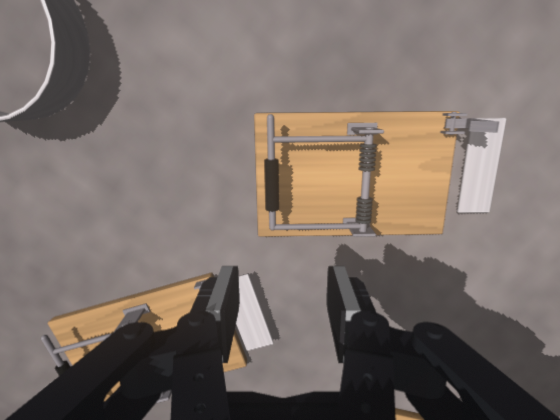

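The sharp wrist view shows the sleeve at about (272,185), the axle at about (367,180) and the hook at about (460,125). The jaws are square to the sleeve. I'll measure the sleeve itself directly.

Run:
```python
from h import *
p=eyes.snapshot('wrist'); g=p['img'].astype(int).sum(2)
m=np.zeros(g.shape,np.uint8); m[150:215,258:285]=g[150:215,258:285]<100
n,l,s,c=cv2.connectedComponentsWithStats(m); i=1+s[1:,4].argmax(); print(s[i],c[i])
v,u=np.where(l==i); print('sleeve',px2w(p,c[i],z=40).round(1), 'depth z', np.median([px2w(p,(a,b),depth=p['depth'][b,a])[2] for a,b in zip(u,v)]))
pts=np.array([px2w(p,(a,b),z=40)[:2] for a,b in zip(u,v)]); w,V=np.linalg.eigh(np.cov(pts.T)); print('axis',V[:,1],np.arctan2(*V[::-1,1]))
for q in [(160,0),]:pass
# board corners at z=12
hsv=cv2.cvtColor(p['img'],cv2.COLOR_RGB2HSV); b=((hsv[...,1]>90)&(hsv[...,0]<25)&(hsv[...,2]>70)).astype(np.uint8); b[260:]=0
b=cv2.morphologyEx(b,cv2.MORPH_CLOSE,np.ones((15,15)))
ct=max(cv2.findContours(b,0,2)[0],key=cv2.contourArea); r=cv2.boxPoints(cv2.minAreaRect(ct)); W=np.array([px2w(p,k,z=12)[:2] for k in r])
print(r.round(),W.round(1)); print('edges',[np.linalg.norm(W[k]-W[k-1]).round(1) for k in range(4)],[np.arctan2(*(W[k]-W[k-1])[::-1]).round(3) for k in range(4)], 'ctr',W.mean(0))
```

```text
Traceback (most recent call last):
ValueError: attempt to get argmax of an empty sequence
```

Run:
```python
from h import *
p=eyes.snapshot('wrist'); g=p['img'].astype(int).sum(2); save(p,'w3.png')
print(readout.get_obs()['eef_pos'],g[150:215,255:290].min(), g[185,255:290])
hsv=cv2.cvtColor(p['img'],cv2.COLOR_RGB2HSV); b=((hsv[...,1]>90)&(hsv[...,0]<25)&(hsv[...,2]>70)).astype(np.uint8); b[260:]=0
b=cv2.morphologyEx(b,cv2.MORPH_CLOSE,np.ones((15,15)))
ct=max(cv2.findContours(b,0,2)[0],key=cv2.contourArea); r=cv2.boxPoints(cv2.minAreaRect(ct)); W=np.array([px2w(p,k,z=12)[:2] for k in r])
print(r.round(),W.round(1)); print('edges',[np.linalg.norm(W[k]-W[k-1]).round(1) for k in range(4)],[np.arctan2(*(W[k]-W[k-1])[::-1]).round(3) for k in range(4)], 'ctr',W.mean(0))
```

```text
[517.4110969  173.64124608 210.24768438] 138 [408 383 447 473 482 485 485 485 487 467 296 177 158 159 159 160 163 160
 156 156 151 148 143 145 192 262 276 275 278 278 278 278 278 279 277]
[[255. 114.]
 [458. 112.]
 [459. 235.]
 [256. 237.]] [[555.7 231.5]
 [669.   94.6]
 [591.5   6.8]
 [465.6 160.2]]
edges [np.float64(114.9), np.float64(177.7), np.float64(117.1), np.float64(198.4)] [np.float64(0.669), np.float64(-0.879), np.float64(-2.295), np.float64(2.258)] ctr [570.45876135 123.29012334]
```

View pics/w3.png

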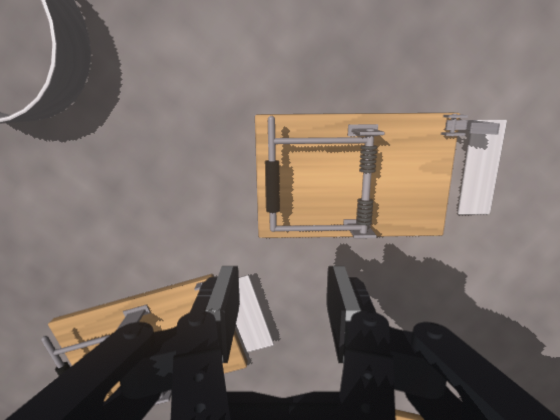

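Run:
```python
from h import *
p=eyes.snapshot('wrist'); g=p['img'].astype(int).sum(2)
m=np.zeros(g.shape,np.uint8); m[150:222,262:284]=g[150:222,262:284]<200
n,l,s,c=cv2.connectedComponentsWithStats(m); i=1+s[1:,4].argmax(); print(s[i],c[i])
v,u=np.where(l==i); D=np.array([px2w(p,(a,b),depth=p['depth'][b,a]) for a,b in zip(u,v)]); print('z pct',np.percentile(D[:,2],[5,50,95]),'dep ctr',D.mean(0))
print('sleeve',px2w(p,c[i],z=40).round(1))
W=np.array([px2w(p,k,z=12)[:2] for k in [(255.5,114),(458,112.5),(443,235),(259,238)]])
print(W.round(1)); print('edges',[np.linalg.norm(W[k]-W[k-1]).round(1) for k in range(4)],[np.arctan2(*(W[k]-W[k-1])[::-1]).round(3) for k in range(4)], 'ctr',W.mean(0))
y=np.array([np.cos(-.875),np.sin(-.875)]); print('trap from ctr',W.mean(0)+4.5*y,'grip',W.mean(0)-75.5*y)
for k in [(271,120),(272,229),(367,130),(367,230)]: print(k,px2w(p,k,z=41).round(1))
```

```text
[266 161  14  52 665] [272.4556391  186.21203008]
z pct [40.30883212 43.30259412 44.85276724] dep ctr [521.52113678 184.12043603  44.99507346]
sleeve [520.7 183.5  40. ]
[[556.3 231.2]
 [668.9  94.5]
 [581.7  19.4]
 [466.8 157.5]]
edges [np.float64(115.9), np.float64(177.2), np.float64(115.1), np.float64(179.6)] [np.float64(0.689), np.float64(-0.882), np.float64(-2.431), np.float64(2.265)] ctr [568.40949827 125.65270929]
trap from ctr [571.29398413 122.19876353] grip [520.01423548 183.60224371]
(271, 120) [562.2 218.2  41. ]
(272, 229) [490.6 160.   41. ]
(367, 130) [604.9 153.4  41. ]
(367, 230) [542.3  94.2  41. ]
```

jog_arm(
  targets=[
    [40, 1, 4, -30, 0.005],
    [40, 1, 3, -30, 0.005],
    [40, 1, 3, -30, 0],
    [40, 0, 0, -30, 0],
    [40, 0, 0, -15, 0],
    [40, 0, 0, -5, 0],
    [40, 0, 0, 0, 0],
    [40, 0, 0, 0, 0],
  ],
)

```text
time_s: 5.53
eef_pos: [522.7, 185.0, 68.1]
ee_rot: [2.249, 1.546, -0.197]
wrist_force: [0.5, 0.6, 0.4]
width: 39.5
```

Run:
```python
from h import *
from scipy.spatial.transform import Rotation as Ro
o=readout.get_obs(); print(o['eef_pos'],o['joints'].round(2),Ro.from_euler('xyz',o['ee_rot']).as_matrix().round(3))
p=eyes.snapshot('wrist'); save(p,'w4.png')
```

```text
[522.66741603 185.02103805  68.08927213] [ 0.35  0.44 -0.4   0.71 -0.01  2.79] [[ 0.025  0.64  -0.768]
 [-0.005 -0.768 -0.641]
 [-1.     0.02  -0.016]]
```

View pics/w4.png

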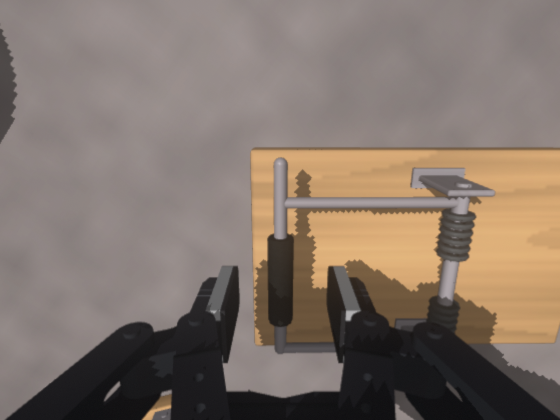

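Run:
```python
from h import *
p=eyes.snapshot('wrist')
for k in [(281,237),(281,325),(281,281),(281,163),(281,350)]: print(k,px2w(p,k,z=41).round(1), px2w(p,k,depth=p['depth'][k[1],k[0]]).round(1))
```

```text
(281, 237) [538.  197.9  41. ] [538.3 198.2  42.1]
(281, 325) [502.7 168.6  41. ] [504.4 170.1  44.2]
(281, 281) [521.1 183.9  41. ] [522.3 184.9  43.9]
(281, 163) [563.6 219.2  41. ] [563.5 219.1  40.7]
(281, 350) [491.6 159.4  41. ] [491.8 159.6  41.4]
```

jog_arm(
  targets=[
    [40, -1, -1, -9, 0],
    [40, 0, 0, -8, 0],
    [40, 0, 0, 0, 0],
    [10, 0, 0, 0, 0],
    [8, 0, 0, 0, 0],
    [8, 0, 0, 0, 0],
    [8, 0, 0, 0, 0],
    [8, 0, 0, 0, 0],
  ],
  newtons=50,
)

```text
time_s: 6.3
eef_pos: [524.0, 187.2, 54.7]
ee_rot: [2.56, 1.539, 0.114]
wrist_force: [-0.6, -0.6, -2.5]
width: 10.0
```

Run:
```python
from h import *
o=readout.get_obs(); print(o['eef_pos'],o['wrist_force'],o['width'],o['torque'])
p=eyes.snapshot('wrist'); save(p,'w5.png')
```

```text
[523.97566348 187.24068214  54.69524443] [-0.60548523 -0.56665541 -2.47061318] 10.008869931874505 [ 0.02892139 -0.06929871 -0.06283126]
```

View pics/w5.png

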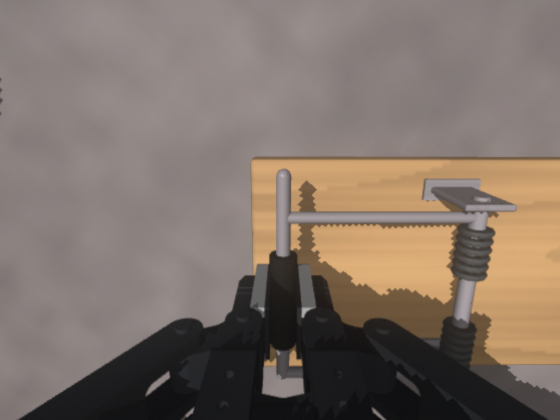

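jog_arm(
  targets=[
    [8, 0.5, -0.7, 12, 0],
    [8, 1.7, -2.1, 11.7, 0],
    [8, 2.8, -3.4, 11.2, 0],
    [8, 3.8, -4.6, 10.4, 0],
  ],
  newtons=60,
)

```text
time_s: 6.68
eef_pos: [530.8, 178.8, 97.4]
ee_rot: [2.805, 1.545, 0.361]
wrist_force: [-1.5, 4.1, -1.7]
width: 9.2
```

```bash
cat >> h.py <<'E'
P0=np.array([523.98,187.24,54.7]); U=np.array([.639,-.769]); N=np.array([.769,.639])
def plan(angs):
    o=readout.get_obs(); d=o['eef_pos']-P0; h=d[:2]@U; l=d[:2]@N
    from scipy.spatial.transform import Rotation as Ro
    R=Ro.from_euler('xyz',o['ee_rot']).as_matrix()
    print('x',(-80+h).round(1),'z',(38+d[2]).round(1),'lat',l.round(1),'ang',np.arctan2(d[2],80-h).round(3),'rad',np.hypot(d[2],80-h).round(1),'F',o['wrist_force'].round(1),'w',o['width'].round(1),'xtool',R[:,0].round(3),'head',np.arctan2(R[1,1],R[0,1]).round(3),o['time_s'])
    cur=o['eef_pos']
    for a in angs:
        t=P0+np.array([*(80*(1-np.cos(a))*U),80*np.sin(a)]); print(round(a,2),(t-cur).round(1).tolist()); cur=t
E
python3 -c "
from h import *
plan(np.arange(.6,1.9,.12)); p=eyes.snapshot('wrist'); save(p,'w6.png')"
```

```text
Traceback (most recent call last):
  File "h.py", line 38, in plan
    print('x',(-80+h).round(1),'z',(38+d[2]).round(1),'lat',l.round(1),'ang',np.arctan2(d[2],80-h).round(3),'rad',np.hypot(d[2],80-h).round(1),'F',o['wrist_force'].round(1),'w',o['width'].round(1),'xtool',R[:,0].round(3),'head',np.arctan2(R[1,1],R[0,1]).round(3),o['time_s'])
                                                                                                                                                                                 ^^^^^^^^^^^^^^^^
AttributeError: 'float' object has no attribute 'round'
```

```bash
sed -i "s/o\['width'\].round(1)/round(o['width'],1)/" h.py; python3 -c "
from h import *
plan(np.arange(.6,1.9,.12)); p=eyes.snapshot('wrist'); save(p,'w6.png')"
```

```text
x -69.1 z 80.7 lat -0.2 ang 0.554 rad 81.3 F [-1.5  4.1 -1.7] w 9.2 xtool [ 0.025  0.009 -1.   ] head -0.873 6.6833
0.6 [2.1, -2.3, 2.4]
0.72 [3.8, -4.5, 7.6]
0.84 [4.3, -5.2, 6.8]
0.96 [4.8, -5.8, 6.0]
1.08 [5.2, -6.3, 5.0]
1.2 [5.6, -6.7, 4.0]
1.32 [5.8, -7.0, 2.9]
1.44 [6.0, -7.2, 1.8]
1.56 [6.1, -7.4, 0.7]
1.68 [6.1, -7.4, -0.5]
1.8 [6.0, -7.3, -1.6]
```

View pics/w6.png

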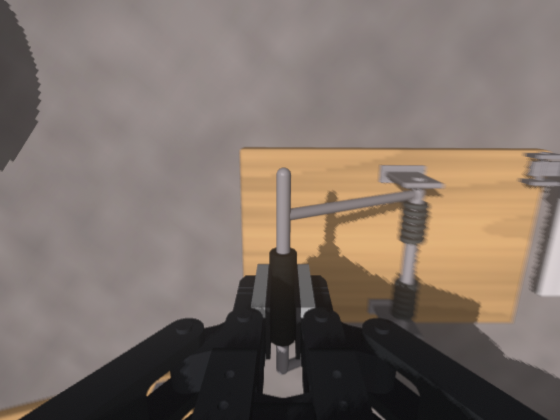

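The bow is coming up in the grip, with the sleeve still between the pads at (282,300). I'll carry on along the arc.

jog_arm(
  targets=[
    [8, 3.5, -4, 5, 0],
    [8, 4, -5, 7, 0],
    [8, 4.5, -5.5, 6.2, 0],
    [8, 5, -6, 5.4, 0],
    [8, 5.3, -6.4, 4.5, 0],
  ],
)

```text
time_s: 7.15
eef_pos: [546.9, 159.8, 125.9]
ee_rot: [-2.567, 1.538, 1.277]
wrist_force: [-0.4, 10.5, 4.1]
width: 9.1
```

```bash
python3 -c "
from h import *
a=.6
plan(np.arange(1.08,2.2,.12))"
```

```text
x -44.3 z 109.2 lat 0.1 ang 1.014 rad 83.8 F [-0.4 10.5  4.1] w 9.1 xtool [ 0.01   0.032 -0.999] head -0.868 7.15
1.08 [4.1, -5.1, -0.6]
1.2 [5.6, -6.7, 4.0]
1.32 [5.8, -7.0, 2.9]
1.44 [6.0, -7.2, 1.8]
1.56 [6.1, -7.4, 0.7]
1.68 [6.1, -7.4, -0.5]
1.8 [6.0, -7.3, -1.6]
1.92 [5.9, -7.1, -2.7]
2.04 [5.6, -6.8, -3.8]
2.16 [5.3, -6.4, -4.8]
```

jog_arm(
  targets=[
    [8, 0, 0, 0, 0],
    [8, 0, 0, 0, 0],
  ],
)

```text
time_s: 7.32
eef_pos: [546.9, 159.5, 126.4]
ee_rot: [-2.556, 1.537, 1.287]
wrist_force: [-1.0, 3.1, -2.1]
width: 9.4
```

```bash
python3 -c "
from h import *
plan(np.arange(1.08,2.2,.12)); p=eyes.snapshot('wrist'); save(p,'w7.png');p=eyes.snapshot('scene'); cv2.imwrite('pics/s7.png',cv2.resize(p['img'][180:320,200:400,::-1],None,fx=4,fy=4))"
```

```text
x -44.0 z 109.7 lat -0.1 ang 1.02 rad 84.1 F [-1.   3.1 -2.1] w 9.4 xtool [ 0.009  0.032 -0.999] head -0.869 7.3167
1.08 [4.1, -4.8, -1.1]
1.2 [5.6, -6.7, 4.0]
1.32 [5.8, -7.0, 2.9]
1.44 [6.0, -7.2, 1.8]
1.56 [6.1, -7.4, 0.7]
1.68 [6.1, -7.4, -0.5]
1.8 [6.0, -7.3, -1.6]
1.92 [5.9, -7.1, -2.7]
2.04 [5.6, -6.8, -3.8]
2.16 [5.3, -6.4, -4.8]
```

View pics/w7.png

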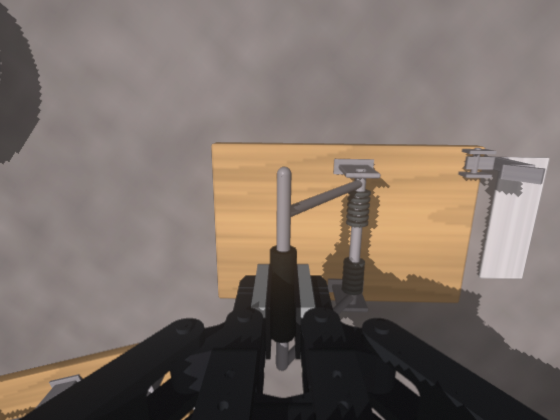

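View pics/s7.png

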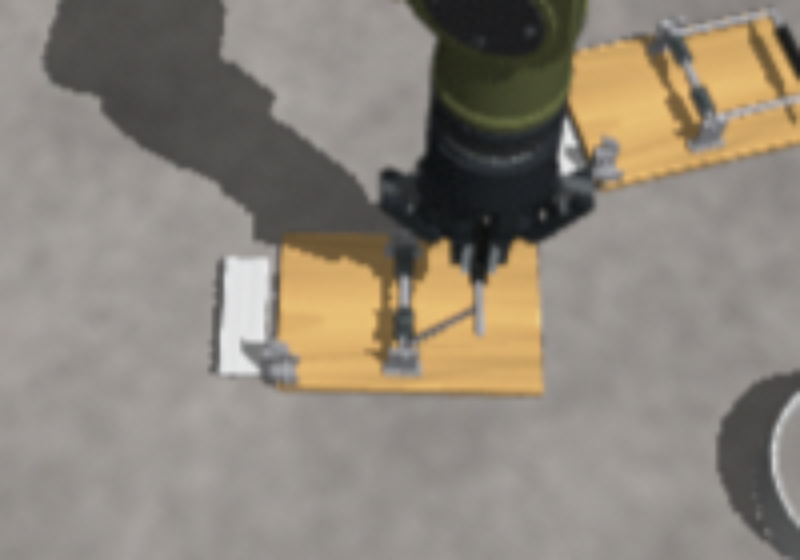

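```bash
python3 -c "
from h import *
p=eyes.snapshot('wrist'); o=readout.get_obs(); print(o['eef_pos'],o['wrist_force'])
T=np.array([571,122.2])
for k in [(284,180),(284,195),(284,230),(283,270),(283,290)]:
    X=px2w(p,k,depth=p['depth'][k[1],k[0]]); d=X[:2]-T; print(k,X.round(1),'trap x',(d@U).round(1),'y',(d@N).round(1))
for k in [(355,240),(357,245)]:
    X=px2w(p,k,depth=p['depth'][k[1],k[0]]); d=X[:2]-T; print(k,X.round(1),'trap x',(d@U).round(1),'y',(d@N).round(1))
"
```

```text
[546.85189825 159.63030641 126.23527346] [ 3.24043497  6.98402156 -1.94731057]
(284, 180) [583.5 190.2 107.8] trap x -44.3 y 53.0
(284, 195) [578.9 186.3 108.7] trap x -44.3 y 47.1
(284, 230) [567.4 176.6 108.4] trap x -44.1 y 32.0
(283, 270) [553.9 165.7 110.5] trap x -44.4 y 14.7
(283, 290) [546.8 159.7 110.7] trap x -44.3 y 5.3
(355, 240) [572.5 124.4  42. ] trap x -0.7 y 2.5
(357, 245) [570.9 121.1  41.9] trap x 0.8 y -0.8
```

The bar is really at z≈105, so the pads have slipped up about 4 mm along the sleeve because the horizontal motion lagged. I'll steer back onto the arc, which reseats it, and grip harder.

jog_arm(
  targets=[
    [8, 4, -4.8, 0.5, 0],
    [8, 5.5, -6.5, 2, 0],
    [8, 6, -7, 2, 0],
  ],
  newtons=80,
)

```text
time_s: 7.72
eef_pos: [554.9, 149.9, 133.5]
ee_rot: [-2.202, 1.518, 1.648]
wrist_force: [-7.6, 5.9, 11.7]
width: 9.2
```

```bash
python3 -c "
from h import *
plan(np.arange(1.32,2.2,.12))"
```

```text
x -31.5 z 116.8 lat -0.1 ang 1.191 rad 84.9 F [-7.6  5.9 11.7] w 9.2 xtool [-0.004  0.053 -0.999] head -0.862 7.7167
1.32 [7.5, -8.9, -1.3]
1.44 [6.0, -7.2, 1.8]
1.56 [6.1, -7.4, 0.7]
1.68 [6.1, -7.4, -0.5]
1.8 [6.0, -7.3, -1.6]
1.92 [5.9, -7.1, -2.7]
2.04 [5.6, -6.8, -3.8]
2.16 [5.3, -6.4, -4.8]
```

jog_arm(
  targets=[
    [8, 0, 0, 0, 0],
    [8, 1, -1, -3, 0],
    [8, 1, -1, -3, 0],
    [8, 1, -1, -2, 0],
    [8, 0, 0, 0, 0],
  ],
  newtons=20,
)

```text
time_s: 8.13
eef_pos: [552.3, 152.8, 131.4]
ee_rot: [-2.112, 1.501, 1.741]
wrist_force: [6.4, 5.3, -8.9]
width: 9.2
```

```bash
cat >> h.py <<'E'
def bar(off=None):
    p=eyes.snapshot('wrist'); o=readout.get_obs(); T=np.array([571,122.2])
    # bar top pixels: column near 284, rows 180-225: median
    R=[]
    for v in range(178,232,4):
        row=p['depth'][v,262:306].copy(); row[row<=0]=1e9; u=262+np.argmin(row)
        js=[j for j in range(262,306) if p['depth'][v,j]<row.min()+2.5 and p['depth'][v,j]>0]; u=int(round(np.mean(js)))
        X=px2w(p,(u,v),depth=p['depth'][v,u]); R.append(((X[:2]-T)@U,X[2]-3,(X[:2]-T)@N))
    R=np.array(R); m=np.median(R,0); print('bar x,z,y',m.round(1),'r',np.hypot(m[0],m[1]-38).round(1),'ang',np.arctan2(m[1]-38,-m[0]).round(3),'tcp above bar',(o['eef_pos'][2]-m[1]).round(1),'tcp x',((o['eef_pos'][:2]-T)@U).round(1))
    return p
E
python3 -c "
from h import *
plan(np.arange(1.32,2.2,.12)); p=bar(); save(p,'w8.png')"
```

```text
x -35.4 z 114.7 lat -0.2 ang 1.139 rad 84.5 F [ 6.4  5.3 -8.9] w 9.2 xtool [-0.012  0.069 -0.998] head -0.858 8.1333
1.32 [10.1, -11.8, 0.8]
1.44 [6.0, -7.2, 1.8]
1.56 [6.1, -7.4, 0.7]
1.68 [6.1, -7.4, -0.5]
1.8 [6.0, -7.3, -1.6]
1.92 [5.9, -7.1, -2.7]
2.04 [5.6, -6.8, -3.8]
2.16 [5.3, -6.4, -4.8]
bar x,z,y [-36.7 109.5  42.7] r 80.4 ang 1.097 tcp above bar 21.8 tcp x -35.3
```

View pics/w8.png

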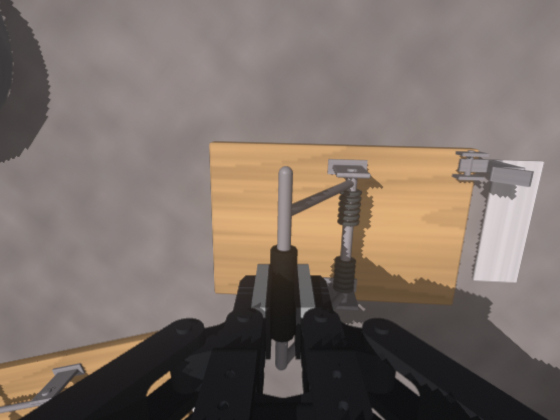

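Bow at 1.10 rad. The tight grip drags the hand round with the sleeve, giving a 4° tilt. I'll loosen the jaws so they only bracket the sleeve, sink deeper, then grip again lightly.

jog_arm(
  targets=[
    [15, 0, 0, 0, 0],
    [15, 0, 0, 0, 0],
    [15, 0, 0, -4, 0],
    [15, 0, 0, -4, 0],
    [15, 0, 0, 0, 0],
  ],
  newtons=20,
)

```text
time_s: 8.6
eef_pos: [552.0, 154.3, 121.8]
ee_rot: [-2.104, 1.498, 1.751]
wrist_force: [-1.9, 2.5, 0.2]
width: 15.4
```

```bash
python3 -c "
from h import *
plan([]); p=bar(); save(p,'w9.png')"
```

```text
x -36.8 z 105.1 lat 0.5 ang 1.069 rad 76.6 F [-1.9  2.5  0.2] w 15.4 xtool [-0.013  0.071 -0.997] head -0.856 8.6
bar x,z,y [-39.3 108.1  45.8] r 80.4 ang 1.06 tcp above bar 13.9 tcp x -36.6
```

View pics/w9.png

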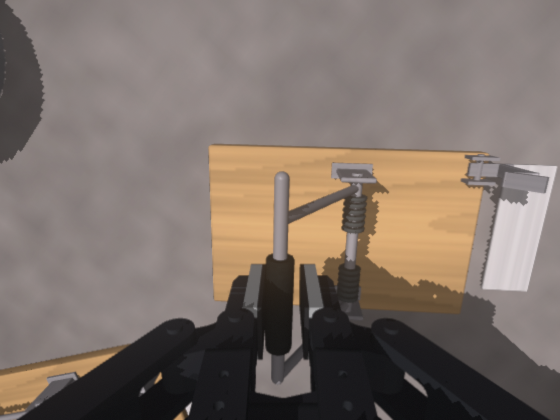

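jog_arm(
  targets=[
    [15, 5.8, -6.9, 2.5, 0],
    [15, 5.8, -6.9, 2.5, 0],
    [15, 5.8, -6.9, 2, 0],
    [15, 5.8, -6.9, 0.5, 0],
    [15, 5.8, -6.9, 0, 0],
  ],
)

```text
time_s: 9.07
eef_pos: [581.9, 117.9, 129.7]
ee_rot: [-2.087, 1.5, 1.77]
wrist_force: [-1.8, 1.9, 1.0]
width: 14.7
```

```bash
python3 -c "
from h import *
plan([]); p=bar(); save(p,'w10.png')"
```

```text
x 10.3 z 113.0 lat 0.2 ang 1.707 rad 75.7 F [-1.8  1.9  1. ] w 14.7 xtool [-0.014  0.07  -0.997] head -0.854 9.0667
bar x,z,y [  8.2 117.8  46.1] r 80.2 ang 1.674 tcp above bar 11.8 tcp x 12.3
```

jog_arm(
  targets=[
    [15, 5.8, -6.9, -1.5, 0],
    [15, 5.8, -6.9, -3, 0],
    [15, 5.8, -6.9, -4, 0],
    [10, 0, 0, 0, 0],
    [8, 0, 0, 0, 0],
    [8, 0, 0, 0, 0],
  ],
  newtons=25,
)

```text
time_s: 9.62
eef_pos: [604.0, 91.1, 119.3]
ee_rot: [-2.105, 1.502, 1.746]
wrist_force: [-1.2, 2.8, 2.4]
width: 11.0
```

```bash
python3 -c "
from h import *
plan([]); p=bar(); save(p,'w11.png')"
```

```text
x 45.0 z 102.6 lat 0.1 ang 2.18 rad 78.7 F [-1.2  2.8  2.4] w 11.0 xtool [-0.012  0.068 -0.998] head -0.86 9.6167
bar x,z,y [ 44.2 105.2  45.1] r 80.4 ang 2.152 tcp above bar 14.2 tcp x 44.8
```

View pics/w11.png

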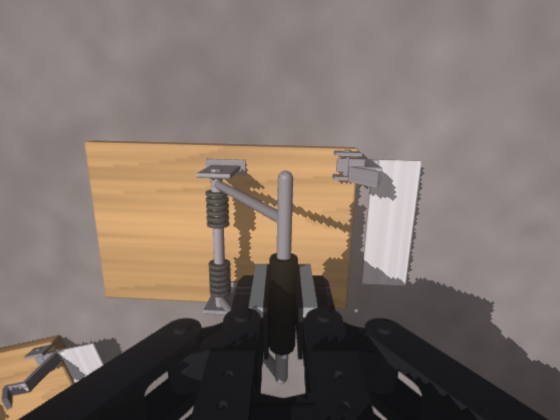

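jog_arm(
  targets=[
    [8, 4, -4.8, -4.5, 0],
    [8, 3.8, -4.6, -5.3, 0],
    [8, 3.5, -4.2, -5.9, 0],
    [8, 3.1, -3.7, -6.4, 0],
  ],
)

```text
time_s: 10.0
eef_pos: [617.4, 75.0, 97.4]
ee_rot: [-2.097, 1.5, 1.758]
wrist_force: [-2.5, 3.0, 3.9]
width: 10.6
```

```bash
python3 -c "
from h import *
plan([]); p=bar(); save(p,'w12.png')"
```

```text
x 66.0 z 80.7 lat 0.1 ang 2.567 rad 78.6 F [-2.5  3.   3.9] w 10.6 xtool [-0.013  0.07  -0.997] head -0.857 10.0
bar x,z,y [65.2 84.8 45.7] r 80.3 ang 2.519 tcp above bar 11.2 tcp x 66.8
```

jog_arm(
  targets=[
    [8, 2.6, -3.1, -6.8, 0],
    [8, 2.2, -2.6, -7.3, 0],
    [8, 1.7, -2.1, -7.5, 0],
    [8, 0, 0, 0, 0],
  ],
)

```text
time_s: 10.38
eef_pos: [625.1, 65.8, 71.5]
ee_rot: [-2.085, 1.499, 1.768]
wrist_force: [-1.9, 3.2, 3.3]
width: 10.8
```

```bash
python3 -c "
from h import *
plan([]); p=bar(); save(p,'w13.png')"
```

```text
x 78.0 z 54.8 lat 0.1 ang 2.93 rad 79.8 F [-1.9  3.2  3.3] w 10.8 xtool [-0.014  0.071 -0.997] head -0.858 10.3833
bar x,z,y [77.3 59.7 45.6] r 80.3 ang 2.867 tcp above bar 12.3 tcp x 77.8
```

View pics/w13.png

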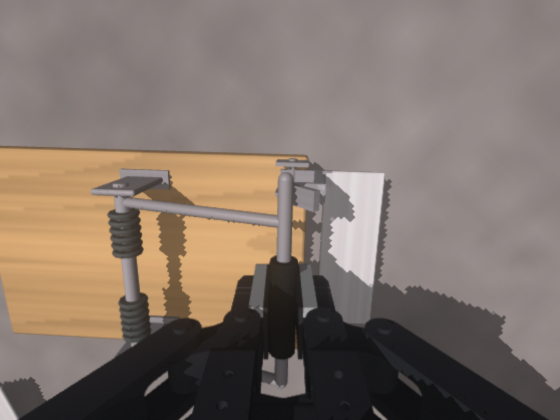

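jog_arm(
  targets=[
    [8, 0.9, -1.1, -5.5, 0],
    [8, 0.5, -0.6, -5.5, 0],
    [8, 0.3, -0.4, -5, 0],
    [8, 0, 0, -3, 0],
    [8, 0, 0, -1, 0],
  ],
)

```text
time_s: 10.85
eef_pos: [626.9, 63.6, 53.0]
ee_rot: [-2.098, 1.5, 1.756]
wrist_force: [-3.1, 2.4, 3.7]
width: 10.6
```

```bash
python3 -c "
from h import *
plan([]); p=bar(); save(p,'w14.png')"
```

```text
x 80.8 z 36.3 lat 0.1 ang -3.121 rad 80.8 F [-3.1  2.4  3.7] w 10.6 xtool [-0.013  0.07  -0.997] head -0.858 10.85
bar x,z,y [85.  56.9 50.8] r 87.1 ang 2.923 tcp above bar -3.8 tcp x 80.7
```

View pics/w14.png

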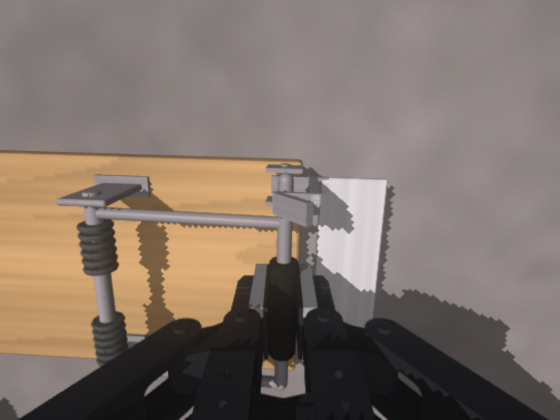

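jog_arm(
  targets=[
    [8, 0, 0, -1.5, 0],
    [8, 0, 0, -1, 0],
  ],
)

```text
time_s: 11.07
eef_pos: [626.9, 63.6, 51.3]
ee_rot: [-2.104, 1.5, 1.749]
wrist_force: [-2.1, 1.6, 4.7]
width: 11.3
```

```bash
cat >> h.py <<'E'
def bar2(p,rows=(232,254)):
    T=np.array([571,122.2]); R=[]
    for v in range(*rows,3):
        js=np.arange(270,302); d=p['depth'][v,js]; ok=(d>0)&(d<d[d>0].min()+2.5); u=int(round(js[ok].mean()))
        X=px2w(p,(u,v),depth=p['depth'][v,u]); R.append(((X[:2]-T)@U,X[2]-3,(X[:2]-T)@N))
    m=np.median(R,0); print('bar2',m.round(1),'ang',np.arctan2(m[1]-38,-m[0]).round(3))
E
python3 -c "
from h import *
plan([]); p=eyes.snapshot('wrist'); bar2(p); save(p,'w15.png'); cv2.imwrite('pics/c15.png',cv2.resize(p['img'][140:280,200:400,::-1],None,fx=4,fy=4,interpolation=cv2.INTER_CUBIC))"
```

```text
x 80.9 z 34.6 lat 0.1 ang -3.099 rad 81.0 F [-2.1  1.6  4.7] w 11.3 xtool [-0.013  0.069 -0.998] head -0.857 11.0667
bar2 [80.3 40.9 30.8] ang 3.106
```

View pics/c15.png

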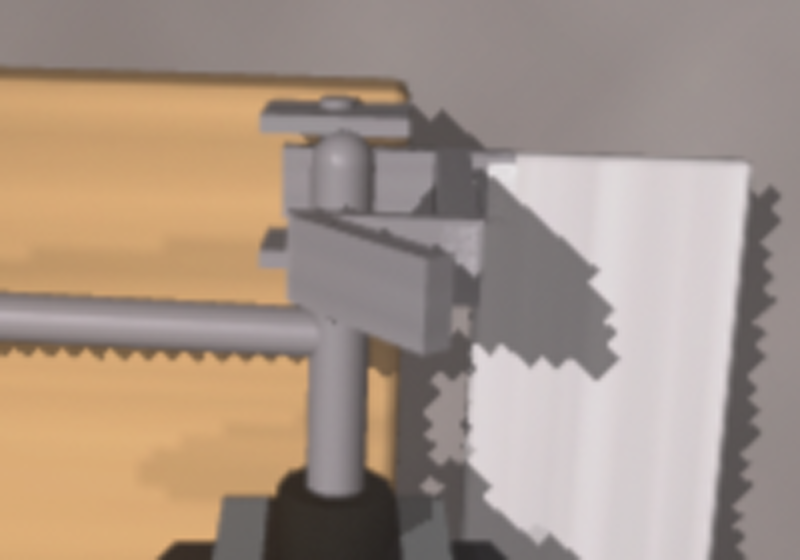

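The hook is over the bar. I'll let the bow up slowly onto it, still gripped.

jog_arm(
  targets=[
    [8, 0, 0, 1.5, 0],
    [8, 0, 0, 1.5, 0],
    [8, 0, 0, 1.5, 0],
    [8, 0, 0, 1, 0],
    [8, 0, 0, 0, 0],
  ],
)

```text
time_s: 11.53
eef_pos: [626.8, 63.7, 55.7]
ee_rot: [-2.095, 1.501, 1.76]
wrist_force: [-0.1, 3.4, 0.6]
width: 10.5
```

```bash
python3 -c "
from h import *
plan([]); p=eyes.snapshot('wrist'); bar2(p); save(p,'w16.png'); cv2.imwrite('pics/c16.png',cv2.resize(p['img'][140:280,200:400,::-1],None,fx=4,fy=4,interpolation=cv2.INTER_CUBIC))"
```

```text
x 80.7 z 39.0 lat 0.1 ang 3.129 rad 80.7 F [-0.1  3.4  0.6] w 10.5 xtool [-0.013  0.069 -0.998] head -0.857 11.5333
bar2 [80.  45.1 31. ] ang 3.052
```

View pics/c16.png

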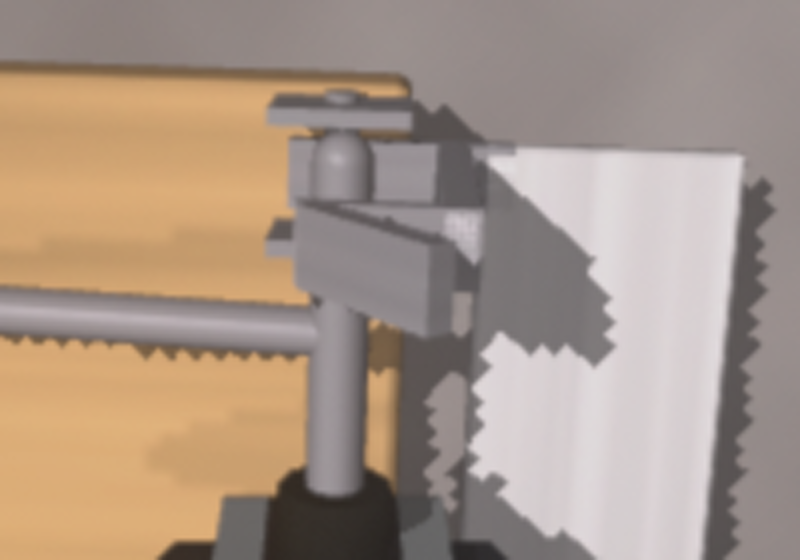

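The bar is at z=45.1 (3.05 rad) and the vertical load is off the gripper, so the hook holds it. I'll open gently and lift out.

jog_arm(
  targets=[
    [12, 0, 0, 0, 0],
    [16, 0, 0, 0, 0],
    [20, 0, 0, 0, 0],
    [24, 0, 0, 0, 0],
    [24, 0, 0, 0, 0],
  ],
)

```text
time_s: 12.0
eef_pos: [628.3, 61.2, 55.9]
ee_rot: [-2.121, 1.507, 1.734]
wrist_force: [0.2, 0.0, -0.0]
width: 24.0
```

```bash
python3 -c "
from h import *
plan([]); p=eyes.snapshot('wrist'); bar2(p); save(p,'w17.png')"
```

```text
x 83.6 z 39.2 lat -0.3 ang 3.128 rad 83.6 F [ 0.2  0.  -0. ] w 24.0 xtool [-0.01   0.063 -0.998] head -0.857 12.0
bar2 [79.9 45.1 30. ] ang 3.053
```

View pics/w17.png

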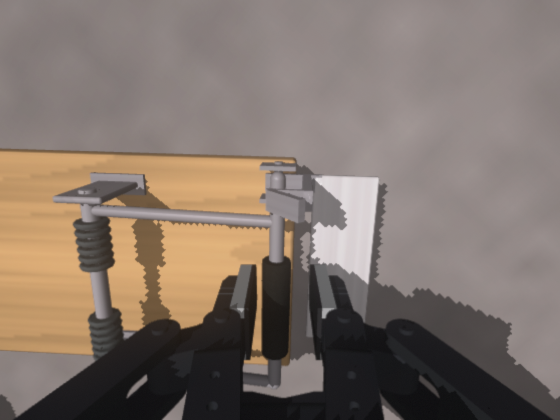

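jog_arm(
  targets=[
    [26, 0, 0, 5, 0],
    [26, 0, 0, 8, 0],
    [26, 0, 0, 15, 0],
    [26, 0, 0, 25, 0],
    [26, 0, 0, 30, 0],
    [26, 0, 0, 30, 0],
    [26, 0, 0, 30, 0],
    [26, 0, 0, 0, 0],
    [26, 0, 0, 0, 0],
    [26, 0, 0, 0, 0],
  ],
)

```text
time_s: 12.88
eef_pos: [626.9, 60.0, 211.2]
ee_rot: [-2.169, 1.509, 1.685]
wrist_force: [-0.2, 0.4, -0.6]
width: 26.2
```

```bash
python3 -c "
from h import *
plan([]); p=eyes.snapshot('wrist'); save(p,'w18.png')
for t in ['bar_end','bow_grip']: print(t,[(px2w(p,r['location'],depth=p['depth'][int(r['location'][1]),int(r['location'][0])]).round(1),round(r['confidence'],2)) for r in eyes.mark_of(t,p)][:2])
s=eyes.snapshot('top'); save(s,'top2.png'); print(readout.get_obs()['time_s'])
p=eyes.snapshot('scene')
for t in ['cake_ring','salt_cellar','scraper']: print(t,[(np.round(r['location']),round(r['confidence'],2)) for r in eyes.mark_of(t,p)][:1])"
```

```text
x 83.6 z 194.5 lat -2.2 ang 2.062 rad 177.4 F [-0.2  0.4 -0.6] w 26.2 xtool [-0.007  0.062 -0.998] head -0.858 12.8833
bar_end [(array([658.1,  92.8,  53.4]), 0.92)]
bow_grip [(array([621.7,  60.2,  51.7]), 0.56)]
13.0833
cake_ring [(array([414., 304.]), 0.64)]
salt_cellar [(array([196., 140.]), 0.68)]
scraper [(array([149., 189.]), 0.73)]
```

View pics/w18.png

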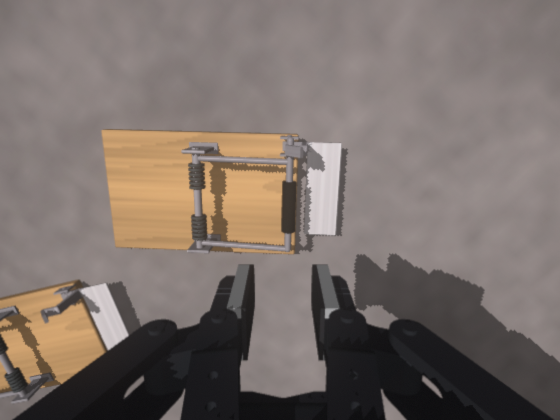

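The bow lies set, with the bar under the hook at about (292,148). The hand is well clear and the bystanders haven't moved. I'll hand it in.

```bash
python3 -c "
from h import *
print(order.close_job())"
```

```text
the job is handed in; nothing more can be done
None
```

The trap is set, and I handed the job in at about 13 s of the 48 s allowed. It was the farthest of the three look-alikes, with its axle about 585 mm from the base. I drew the bow over by its sleeve to the end stop, let it up onto the hook, opened the jaws gently and lifted clear.

**Final checks:**
- **Bow and hook:** with the fingers open, the bar measured z ≈ 45 mm, which puts the bow at about 3.05 rad, and the force on the tool was about 0. After the lift, the picture still showed the bar lying under the closed hook. I judged the hook closed from the pictures only; I had no reading of the catch angle.
- **Robot clear:** the hand stopped about 150 mm above the trap, touching nothing.
- **Bystanders:** the cake ring, salt cellar and scraper marks were within about 3 px of where they started in the scene view.

**Problems on the way:** at first a tight grip slipped about 4 mm on the sleeve and tilted the hand about 4°. Well before upright (at about 1.1 rad) I loosened the jaws to bracket the sleeve and lowered the hand. At about 2.15 rad I gripped again lightly, and tracking was good from then on. The tilt was still about 4° at the end. One automatic bar reading at the end stop came out wrong, probably because it measured the hook instead of the bar. Reading the bar again just beside the hook gave 3.11 rad.

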